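Find the plinth that the plug gauge passes and reject the tight ones

TASK

Only one of the three plinths on the nest board has a bore that the plug gauge passes; in the other two it stops part-way. Take the gauge from its stand and try the bores by feel, never forcing it, until it goes down to its collar; leave the gauge standing in that plinth, in its nest, and then set the two tight plinths upright side by side in the reject tray, lowering each to the tray's floor before letting go. Leave everything else alone.

Things in the scene. Friction and masses are not known exactly. Their poses are not given: they have to be found in the camera images.
- plug_gauge: steel plug gauge, upright in its stand: pin 16 mm in diameter and 32 mm long with a chamfered tip, above it a collar 30 mm wide and 4 mm thick, above that a round handle 20 mm wide and 46 mm long; 82 mm tall, 0.13 kg. Origin: centre of the pin's tip, z up along the pin to the handle. In its stand the tip is 8 mm above the bench.
- gauge_stand: fixed pale wooden stand, foot 70 x 70 mm, 60 x 60 mm above, 40 mm tall; origin: centre of the underside, z up. A 24 mm wide, 34 mm deep hole in the middle of its top holds the gauge's pin loosely; the gauge's collar rests on the top.
- reject_tray: fixed open aluminium tray, 170 mm along its x, 125 mm along its y, 17 mm tall, walls and floor 5 mm thick; origin: centre of the underside, z up. It takes two plinths side by side along its x.
- nest_board: fixed plywood board, 84 mm along its x, 274 mm along its y, with three shallow nests in a row along y, 90 mm apart, the middle one at its centre; origin: centre of the underside. The nest floors are 10 mm and the rims round them 16 mm above the bench; each nest holds a plinth's foot with about 2 mm of play.
- plinth_a: one of three look-alike brown hardwood plinths: foot 56 x 56 x 10 mm, 46 x 46 mm above, 44 mm tall, 0.3 kg. Origin: centre of the underside, z up, x and y along its sides. A 17.5 mm round bore with a 1.5 mm countersink goes 34 mm down from the middle of its top; in two of the three it is only 12 mm wide from about 17 mm below the top. Which two changes each time and must be felt.
- plinth_b: one of three look-alike brown hardwood plinths: foot 56 x 56 x 10 mm, 46 x 46 mm above, 44 mm tall, 0.3 kg. Origin: centre of the underside, z up, x and y along its sides. A 17.5 mm round bore with a 1.5 mm countersink goes 34 mm down from the middle of its top; in two of the three it is only 12 mm wide from about 17 mm below the top. Which two changes each time and must be felt.
- plinth_c: one of three look-alike brown hardwood plinths: foot 56 x 56 x 10 mm, 46 x 46 mm above, 44 mm tall, 0.3 kg. Origin: centre of the underside, z up, x and y along its sides. A 17.5 mm round bore with a 1.5 mm countersink goes 34 mm down from the middle of its top; in two of the three it is only 12 mm wide from about 17 mm below the top. Which two changes each time and must be felt.
- figure: bystander, to be left where it stands: resin figure 77 x 76 x 196 mm; origin: centre of the underside
- statuette_horse: bystander, to be left where it stands: horse statuette 41 x 121 x 150 mm; origin: centre of the underside
- cup: bystander, to be left where it stands: pale cup 69 mm wide, 74 mm tall; origin: centre of the underside

How it is judged:
By the outcome, as a careful person would: the job done as asked, in the order asked, and still so for the second after the job is handed in, with the robot touching nothing.
It also fails if it takes over 70 s, if anything falls off the work surface, if the arm or the gripper's body presses on something with over 40 N, if the wrist force passes 120 N, or if a joint passes its speed limit or range.

ROBOT

A 6-joint arm with a two-finger parallel gripper is mounted at the origin on a cart in front of the work surface, level with it; the furniture and walls round the work are solid. World frame = base frame: x ahead of the robot, y to its left, z up, the work surface at z = 0. Lengths are in m, angles in rad, forces in N, time in s.
With the tool pointing down it reaches from about 0.3 to 0.875 m from the base axis. Payload 6.4 kg.
Tool frame: the origin (TCP) lies on the centre line of the jaws, within the pads' length; the fingertips stand 25 mm ahead of it and the grasp point (between the pads) lies 6 mm ahead of it (ctrl.tip_reach is the distance from the TCP to the fingertips, in m); z points along the fingers, y is the line along which they close (so a half turn about z gives the same grasp; the last joint's range is limited). The gripper opens to 85 mm and grips with 20 to 120 N. Pads are 22 mm wide; open, the fingers measure 114 mm over their backs; the gripper's body (76 mm by 85 mm) begins 54 mm behind the grasp point. The pads swing forward as they close: fully open they stand 13 mm farther back than shut.
Start: joints at [-1.462, 0.181, 1.607, -0, 1.354, -0.206], TCP at [0.178, -0.547, 0.256] pointing down, gripper open.
Joint ranges: [-2.99, 2.99], [-0.89, 2.07], [0.3, 2.58], [-1.14, 4.28], [0, 2.63], [-3.12, 3.12]. Speed limits (rad/s): [2.57, 2.57, 3.01, 3.14, 3.14, 3.14].

INTERFACE

Orientations are given as a unit quaternion [w, x, y, z].
In Python, from bench import ctrl gives the robot as it stands.
- The arm moves only by the tool servo_tool, never from a script. Its argument "motion" is a list that holds one entry, the list of rows, each a list of 5 numbers: the shift along the tool's x, y, z in cm, then the turn about the tool's z in degrees, then the closure, from -1 (fully open) to 1 (shut). In form: [[[dx, dy, dz, twist, claw], ...]]. A call has 1 to 5 rows; each row is the pose to reach, as a shift and turn from the pose commanded when the call began, along the tool's axes at that moment; what a row does not reach only later rows make up. A row lasts 1/10 s, in which the tool goes at most 50 mm and 8.59 degrees, less where a joint would pass 70% of its speed; a pose out of reach is approached as far as the arm can. A call with a gripper value outside its range is refused whole. The fingers move at their own pace and stop on an object; the grip force is fixed at half the most. Time passes only in rows, so rows that repeat a pose let the fingers close. It gives the time, the measured TCP pose, the force, the opening and the grip force at its end, in the units of the state.
- ctrl.get_obs(): the state, without advancing time (a new reading comes with each control period).
- ctrl.camera(name): name is "scene" or "top" or "wrist"; returns a dict with "pixels" (480x640x3 uint8, red, green, blue), "depth" (480x640 float32, m along the optical axis (not along the pixel's ray), 0 where there is no reading), "fx", "fy", "cx", "cy" (pixels), "k1" (the pictures are not rectified: a ray, as slopes to the right and down, at radius r is drawn at 1 + k1 r^2 times it, then the intrinsics apply), "R" (3x3) and "t" (3): a world point X has camera coordinates R X + t; the wrist camera has in their place "hand_eye" (4x4, takes a point from camera to tool coordinates, whose origin is the TCP and whose axes are the flange's). Camera axes: x right, y down, z forward; pixel columns grow to the right and rows downward; lengths in m; the calibration is good to about 2 mm. A picture is of the moment at which its call begins: read the wrist's pose just before it.
- ctrl.hand_in(): hands the job in; it is judged then, once.
The state is a dict: "time_s": time; "q": joint angles; "dq": joint speeds; "joint_efforts": joint torques, N m; "eef_pos": TCP position; "eef_rot": TCP orientation; "wrist_force": force on the tool from outside, world axes, zero at the start; "torque": the same for the moment, N m; "opening": opening from 0.0 (shut) to 1.0 (fully open); "grasp_force": force on a finger pad.
Only numpy, scipy, OpenCV 4.12 (cv2) and the standard library are available. Lean on these libraries where they do the work, as an engineer would, in place of code of your own. Each camera call takes 0.05 s, during which the arm holds its last target. There are 200 camera calls.

## Working session

There is one attempt and no reset: what is moved stays moved. The work goes in short steps, Python scripts to look and compute and a tool call to move; the robot and the scene stay as the last step left them, time stands still between calls to the robot, and variables do not carry over. Pictures are saved under pics/ and viewed, at most 10 in all, crops included, and the job is handed in when it is done.

Besides the shell and the picture viewer there is one more tool, called after "Emit:" in YAML: its name, and indented under it one key for each argument. servo_tool: Moves the arm, as the interface text tells. Its arguments: {"type":"object","properties":{"motion":{"type":"array"}},"required":["motion"]}

```bash
ls; mkdir -p pics; cat > h.py <<'E'
import numpy as np, cv2
from bench import ctrl
from scipy.spatial.transform import Rotation as Ro
def q2R(q): return Ro.from_quat([q[1],q[2],q[3],q[0]]).as_matrix()
def snap(name):
    o=ctrl.get_obs(); c=ctrl.camera(name)
    if 'hand_eye' in c:
        H=np.array(c['hand_eye']); Rt=q2R(o['eef_rot'])
        c['Rcw']=Rt@H[:3,:3]; c['pc']=Rt@H[:3,3]+np.array(o['eef_pos'])
    else:
        R=np.array(c['R']); c['Rcw']=R.T; c['pc']=-R.T@np.array(c['t'])
    return c
def rays(c,uv):
    K=np.array([[c['fx'],0,c['cx']],[0,c['fy'],c['cy']],[0,0,1.]])
    p=cv2.undistortPoints(np.array(uv,float).reshape(-1,1,2),K,np.array([c['k1'],0,0,0,0.])).reshape(-1,2)
    return np.c_[p,np.ones(len(p))]@c['Rcw'].T
def onplane(c,uv,z):
    d=rays(c,uv); return c['pc']+d*((z-c['pc'][2])/d[:,2])[:,None]
def cloud(c):
    v,u=np.mgrid[0:480,0:640]; d=rays(c,np.c_[u.ravel(),v.ravel()])
    return (c['pc']+d*c['depth'].reshape(-1,1)).reshape(480,640,3)
def save(n,im): cv2.imwrite('pics/'+n,np.ascontiguousarray(im[:,:,::-1]))
E
python3 - <<'E'
from h import *
print(ctrl.get_obs(), ctrl.tip_reach)
for n in ('scene','top'):
    c=snap(n); save(n+'0.png',c['pixels']); np.savez('/tmp/'+n,**c); print(n,c['pc'],c['k1'],c['fx'])
E
```

```text
pics
{'time_s': 0.0, 'q': array([-1.46228257e+00,  1.81514104e-01,  1.60803075e+00, -6.27387360e-06,
        1.35377178e+00, -2.06252505e-01]), 'dq': array([ 2.27056860e-04, -1.06585633e-05, -7.23673365e-05,  6.77219166e-04,
       -7.73874574e-04,  7.79949511e-04]), 'joint_efforts': array([-1.08934379e-03, -4.44877803e+01, -3.51339555e+01, -4.08117430e-04,
        9.17873054e-03, -1.08505324e-05]), 'eef_pos': array([ 0.17800098, -0.54621701,  0.25538826]), 'eef_rot': array([-8.61109751e-04,  9.87640345e-01,  1.56734830e-01,  3.90489981e-05]), 'wrist_force': array([ 0.33252807, -0.24099068, -0.13146737]), 'torque': array([-0.03838741, -0.04572049, -0.04102022]), 'grasp_force': 0.0, 'opening': 1.0005782553147886} 0.025
scene [-0.00146756  0.6719931   0.44045464] -0.09924513446710041 487.6987547936952
top [0.53872197 0.13803902 1.02508137] -0.028533772519813042 445.8914052888271
```

View pics/scene0.png

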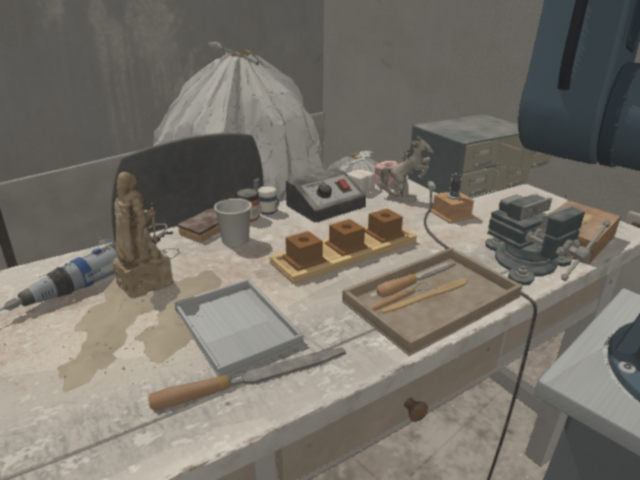

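View pics/top0.png

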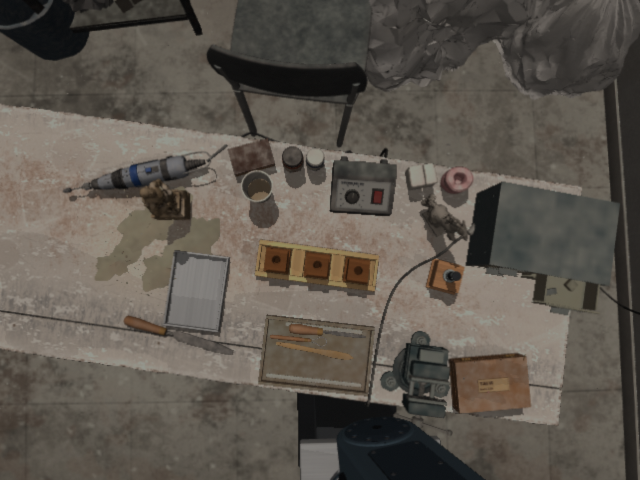

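Scene: figure, cup, tray (about 240,325), board with three plinths (305,245 / 347,235 / 385,222), gauge in its stand (455,190), with the horse to its left. Top: gauge at (453,276), plinths at (276,261), (317,265), (358,271), tray at (198,291).

```bash
python3 - <<'E'
from h import *
c=dict(np.load('/tmp/top.npz')); P=cloud(c)
hsv=cv2.cvtColor(c['pixels'],cv2.COLOR_RGB2HSV)
def rect(m,name):
    pts=P[m][:,:2].astype(np.float32)
    r=cv2.minAreaRect(pts); print(name,m.sum(),np.round(r[0],4),np.round(r[1],4),round(r[2],2),'med z',np.round(np.percentile(P[m][:,2],[5,50,95]),4), np.round(np.median(pts,0),4))
def box(u0,u1,v0,v1):
    m=np.zeros((480,640),bool); m[v0:v1,u0:u1]=1; return m
for i,(u,v) in enumerate([(276,261),(317,265),(358,271)]):
    rect(box(u-22,u+22,v-24,v+24)&(P[...,2]>.048)&(P[...,2]<.062),'plinth%d'%i)
B=box(250,385,235,297)
rect(B&(P[...,2]>.011)&(P[...,2]<.07),'board')
T=box(155,235,240,340)
rect(T&(P[...,2]>.011)&(P[...,2]<.03),'tray')
rect(T&(P[...,2]>.002)&(P[...,2]<.012)&(hsv[...,1]<30),'trayfloor')
S=box(425,468,255,300)
rect(S&(P[...,2]>.03)&(P[...,2]<.043),'stand'); rect(S&(P[...,2]>.075),'gauge')
for (u,v) in [(100,250),(500,330),(300,230)]: print(P[v,u])
rect(box(415,475,195,240)&(P[...,2]>.03),'horse')
rect(box(235,275,168,232)&(P[...,2]>.05),'cup')
rect(box(138,195,175,222)&(P[...,2]>.05),'fig')
E
```

```text
plinth0 404 [0.5638 0.2046] [0.0461 0.0459] 82.31 med z [0.0516 0.0546 0.0572] [0.5644 0.2042]
plinth1 394 [0.551  0.1153] [0.0458 0.046 ] 82.41 med z [0.0517 0.0547 0.0579] [0.5505 0.1153]
plinth2 402 [0.5373 0.0263] [0.0461 0.046 ] 81.22 med z [0.0512 0.0545 0.0572] [0.5373 0.0264]
board 4101 [0.5508 0.115 ] [0.274  0.0835] 81.38 med z [0.0127 0.0186 0.0562] [0.5505 0.116 ]
tray 729 [0.4888 0.3975] [0.1415 0.1921] 81.29 med z [0.0121 0.0166 0.0203] [0.4783 0.4067]
trayfloor 3565 [0.4864 0.3921] [0.1309 0.1851] 81.56 med z [0.0027 0.0055 0.0087] [0.4972 0.3895]
stand 537 [ 0.5208 -0.176 ] [0.0596 0.0606] 74.06 med z [0.0361 0.0403 0.0426] [ 0.5188 -0.168 ]
gauge 97 [ 0.5255 -0.025 ] [0.3266 0.0191] 88.7 med z [0.0794 0.09   1.0251] [ 0.5231 -0.1759]
[0.59363017 0.60987668 0.00221521]
[ 0.39286585 -0.30600151 -0.00104281]
[0.63187812 0.15172062 0.00229455]
horse 881 [ 0.6276 -0.0451] [0.1146 0.3908] 9.54 med z [0.0388 0.0877 0.1425] [ 0.6403 -0.1575]
cup 297 [0.6549 0.1879] [0.2435 0.068 ] 38.84 med z [0.0538 0.0727 0.0775] [0.7365 0.2486]
fig 1265 [0.6378 0.2947] [0.3621 0.0796] 70.08 med z [0.0518 0.1301 0.1927] [0.6858 0.4266]
```

```bash
python3 - <<'E'
from h import *
c=dict(np.load('/tmp/top.npz')); P=cloud(c)
def q(u0,u1,v0,v1,z0,n):
    p=P[v0:v1,u0:u1].reshape(-1,3); p=p[(p[:,2]>z0)&(p[:,2]<.4)]; print(n,len(p),np.round(np.percentile(p,[1,50,99],axis=0),3).tolist())
q(475,620,185,285,.05,'cabinet'); q(415,470,195,245,.02,'horse'); q(380,455,330,418,.02,'vise'); q(440,535,350,415,.02,'box')
q(446,460,268,284,.075,'gauge')
q(330,395,150,215,.03,'psu'); q(535,600,275,310,.02,'x')
# tray walls
p=P[240:340,155:235].reshape(-1,3); a=np.deg2rad(-8.5); R=np.array([[np.cos(a),np.sin(a)],[-np.sin(a),np.cos(a)]])
for z0,z1 in((.012,.03),(.003,.009)):
    m=(p[:,2]>z0)&(p[:,2]<z1); l=(p[m][:,:2]-[.488,.396])@R.T
    print(z0,np.round(np.percentile(l,[1,3,5,50,95,97,99],axis=0),4).T.tolist(), np.histogram(l[:,0],bins=np.arange(-.11,.111,.01))[0].tolist(),np.histogram(l[:,1],bins=np.arange(-.08,.081,.01))[0].tolist())
E
```

```text
cabinet 12014 [[0.502, -0.492, 0.059], [0.601, -0.351, 0.144], [0.701, -0.23, 0.147]]
horse 888 [[0.599, -0.231, 0.023], [0.641, -0.158, 0.086], [0.698, -0.127, 0.146]]
vise 3084 [[0.221, -0.183, 0.021], [0.316, -0.099, 0.106], [0.377, -0.048, 0.122]]
box 4487 [[0.227, -0.342, 0.023], [0.288, -0.251, 0.048], [0.358, -0.129, 0.119]]
gauge 81 [[0.513, -0.184, 0.076], [0.521, -0.176, 0.09], [0.532, -0.169, 0.093]]
psu 3295 [[0.665, -0.056, 0.032], [0.721, 0.012, 0.06], [0.791, 0.079, 0.07]]
x 2149 [[0.447, -0.464, 0.075], [0.484, -0.415, 0.089], [0.52, -0.343, 0.146]]
0.012 [[-0.0922, -0.0891, -0.0858, -0.0038, 0.0951, 0.0956, 0.0963], [-0.069, -0.0687, -0.0684, 0.0091, 0.0594, 0.0644, 0.0698]] [0, 15, 43, 103, 57, 22, 24, 24, 24, 25, 17, 26, 23, 29, 21, 26, 24, 19, 25, 22, 128, 0] [0, 201, 22, 22, 20, 22, 22, 20, 22, 21, 21, 20, 35, 216, 27, 6]
0.003 [[-0.097, -0.091, -0.0692, 0.0197, 0.1032, 0.1119, 0.1203], [-0.0759, -0.0613, -0.0583, 0.0022, 0.0739, 0.0805, 0.0896]] [15, 113, 49, 16, 189, 199, 209, 202, 211, 214, 198, 201, 213, 227, 244, 259, 248, 255, 248, 224, 77, 91] [31, 97, 280, 283, 290, 293, 321, 321, 339, 356, 334, 310, 300, 83, 119, 124]
```

Emit:
servo_tool:
  motion:
    - [[0, 0, -5, 0, -1], [0, 0, -5, 8, -1], [0, 0, -5, 16, -1], [0, 0, -5, 24, -1], [0, 0, -5, 26.5, -1]]

```text
time_s: 0.6
eef_pos: [0.178, -0.5465, 0.3058]
eef_rot: [-0.0, 0.997, -0.076, -0.0]
wrist_force: [0.4, 0.4, -0.1]
opening: 0.998
grasp_force: 0.0
```

Emit:
servo_tool:
  motion:
    - [[2.8, -4.1, 0, 0, -1], [5.6, -8.2, 0, 0, -1], [8.4, -12.3, 0, 0, -1], [11.2, -16.4, 0, 0, -1], [14, -20.5, 0, 0, -1]]

```text
time_s: 1.1
eef_pos: [0.3475, -0.3628, 0.306]
eef_rot: [-0.0, 0.997, -0.074, -0.0]
wrist_force: [0.1, -0.3, -0.3]
opening: 1.004
grasp_force: 0.0
```

Emit:
servo_tool:
  motion:
    - [[2.8, -4.1, 0, 0, -1], [5.6, -8.2, 0, 0, -1], [8.4, -12.3, 1, 0, -1], [11.2, -16.4, 3, 0, -1], [14.3, -21.3, 5, 0, -1]]

```text
time_s: 1.6
eef_pos: [0.5109, -0.1843, 0.2607]
eef_rot: [0.0, 0.997, -0.074, 0.0]
wrist_force: [-0.2, -0.5, 1.2]
opening: 1.001
grasp_force: 0.0
```

Emit:
servo_tool:
  motion:
    - [[0, 0, 0, 0, -1], [0, 0, 0, 0, -1]]

```text
time_s: 1.8
eef_pos: [0.5099, -0.1847, 0.2604]
eef_rot: [-0.0, 0.997, -0.072, -0.001]
wrist_force: [-0.1, 0.1, 0.4]
opening: 0.999
grasp_force: 0.0
```

```bash
cat >> h.py <<'E'
def to(p,ang=None):
    o=ctrl.get_obs(); R=q2R(o['eef_rot']); d=R.T@(np.array(p)-o['eef_pos'])
    yaw=np.degrees(np.arctan2(R[1,0],R[0,0]))
    print('pos',np.round(o['eef_pos'],4),'yaw',round(yaw,2),'shift cm',np.round(d*100,2), 'z tilt',np.round(R[:,2],4))
E
python3 - <<'E'
from h import *
c=snap('wrist'); save('w1.png',c['pixels']); np.savez('/tmp/w1',**c); print(np.round(c['hand_eye'],4),c['pc'],c['k1'])
to([.5215,-.176,.25])
E
```

```text
[[ 4.000e-04 -9.522e-01 -3.054e-01  7.830e-02]
 [ 1.000e+00  2.000e-04  8.000e-04 -0.000e+00]
 [-7.000e-04 -3.054e-01  9.522e-01 -1.170e-01]
 [ 0.000e+00  0.000e+00  0.000e+00  1.000e+00]] [ 0.58761468 -0.19605275  0.37724151] -0.03275721987563867
pos [ 0.5097 -0.1859  0.2611] yaw -8.4 shift cm [ 1.02 -1.16  1.11] z tilt [-1.e-03 -1.e-04 -1.e+00]
```

View pics/w1.png

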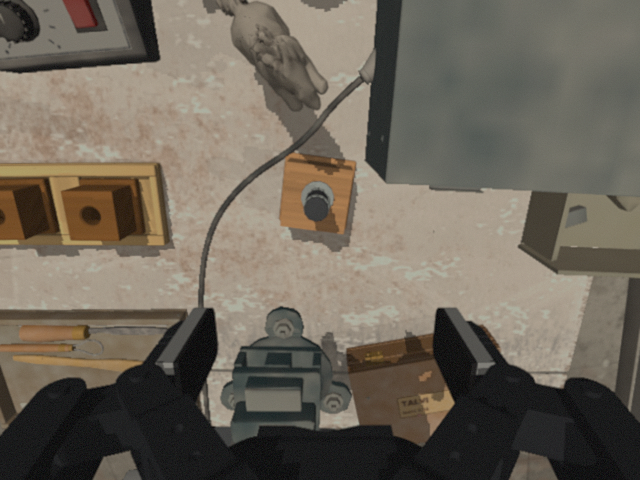

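Gauge handle top at (317,207), collar at (317,192), horse above at (275,60), cabinet on the right.

```bash
python3 - <<'E'
from h import *
c=dict(np.load('/tmp/w1.npz')); P=cloud(c)
S=np.zeros((480,640),bool); S[150:235,270:360]=1
for n,z0,z1 in(('top',.083,.1),('handle',.05,.1),('stand',.033,.043)):
    m=S&(P[...,2]>z0)&(P[...,2]<z1); r=cv2.minAreaRect(P[m][:,:2].astype(np.float32)); print(n,m.sum(),r,np.median(P[m],0))
# dark top face
g=c['pixels'].max(2); m=(S&(g<70)).astype(np.uint8)
k,l,st,ce=cv2.connectedComponentsWithStats(m); i=1+st[1:,4].argmax(); print(st[i],ce[i])
v,u=np.where(l==i); 
(e)=cv2.fitEllipse(cv2.convexHull(np.c_[u,v])); print(e)
cv2.imwrite('pics/w1c.png',cv2.resize(c['pixels'][150:240,270:360,::-1],None,fx=5,fy=5,interpolation=0))
E
```

```text
top 521 ((0.5207120180130005, -0.17909495532512665), (0.019813628867268562, 0.019712377339601517), 36.277244567871094) [ 0.52144066 -0.17913293  0.08914697]
handle 682 ((0.5207931399345398, -0.17912226915359497), (0.020144689828157425, 0.019612934440374374), 33.69620132446289) [ 0.52358847 -0.17962273  0.08879113]
stand 3390 ((0.5190449357032776, -0.1772586852312088), (0.06006820499897003, 0.06048046424984932), 74.16442108154297) [ 0.52369616 -0.17710025  0.03939782]
[305 197  23  24 438] [316.10045662 208.5890411 ]
((316.146484375, 208.4953155517578), (23.269609451293945, 23.864538192749023), 163.14613342285156)
```

View pics/w1c.png

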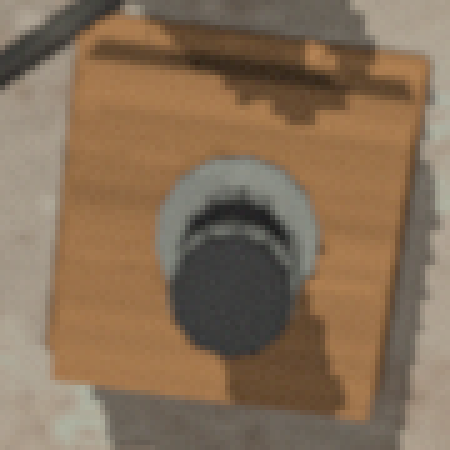

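Gauge at about (0.521,-0.179). Descending on it.

Emit:
servo_tool:
  motion:
    - [[1.0, -0.8, 4, 0, -1], [1.0, -0.8, 8, 0, -0.4], [1.0, -0.8, 12, 0, -0.2], [1.0, -0.8, 12, 0, -0.2], [1.0, -0.8, 12, 0, -0.2]]

```text
time_s: 2.35
eef_pos: [0.5206, -0.1809, 0.1422]
eef_rot: [-0.0, 0.997, -0.075, -0.0]
wrist_force: [0.4, -0.6, 0.7]
opening: 0.598
grasp_force: 0.0
```

```bash
python3 - <<'E'
from h import *
for i in range(3): to([.5208,-.1787,.078])
c=snap('wrist'); P=cloud(c); S=np.zeros((480,640),bool); S[100:450,200:440]=1
m=S&(P[...,2]>.06)&(P[...,2]<.095)&(abs(P[...,0]-.521)<.03)&(abs(P[...,1]+.179)<.03); print(m.sum(),cv2.minAreaRect(P[m][:,:2].astype(np.float32)))
E
```

```text
pos [ 0.5206 -0.1809  0.1422] yaw -8.58 shift cm [-0.01 -0.22  6.42] z tilt [-4.e-04  1.e-04 -1.e+00]
pos [ 0.5206 -0.1809  0.1422] yaw -8.58 shift cm [-0.01 -0.22  6.42] z tilt [-4.e-04  1.e-04 -1.e+00]
pos [ 0.5206 -0.1809  0.1422] yaw -8.58 shift cm [-0.01 -0.22  6.42] z tilt [-4.e-04  1.e-04 -1.e+00]
1780 ((0.5211855173110962, -0.17879366874694824), (0.019566692411899567, 0.019932471215724945), 53.475852966308594)
```

Emit:
servo_tool:
  motion:
    - [[0.05, -0.2, 3, 0, -0.2], [0.05, -0.2, 5, 0, -0.2], [0.05, -0.2, 6.4, 0, -0.2], [0.05, -0.2, 6.4, 0, -0.2], [0.05, -0.2, 6.4, 0, -0.2]]

```text
time_s: 2.9
eef_pos: [0.5227, -0.1784, 0.079]
eef_rot: [0.001, 0.997, -0.074, 0.001]
wrist_force: [0.9, 0.1, 0.6]
opening: 0.598
grasp_force: 0.0
```

Emit:
servo_tool:
  motion:
    - [[0, 0, 0, 0, 0.3], [0, 0, 0, 0, 0.6], [0, 0, 0, 0, 1], [0, 0, 0, 0, 1], [0, 0, 0, 0, 1]]

```text
time_s: 3.4
eef_pos: [0.5226, -0.1781, 0.0788]
eef_rot: [0.0, 0.997, -0.074, 0.001]
wrist_force: [-1.1, -0.5, 7.7]
opening: 0.216
grasp_force: 58.4
```

Emit:
servo_tool:
  motion:
    - [[0, 0, -3, 0, 1], [0, 0, -7, 0, 1], [0, 0, -11, 0, 1], [0, 0, -12, 0, 1], [0, 0, -12, 0, 1]]

```text
time_s: 3.9
eef_pos: [0.5229, -0.1782, 0.1995]
eef_rot: [0.001, 0.997, -0.074, 0.002]
wrist_force: [-0.4, 0.3, -1.2]
opening: 0.22
grasp_force: 58.6
```

Emit:
servo_tool:
  motion:
    - [[-0.4, -4.5, 0, 0, 1], [-0.8, -9, 0, 0, 1], [-1.2, -13.5, 0, 0, 1], [-1.5, -18, 0, 0, 1], [-1.6, -20.5, 0, 0, 1]]

```text
time_s: 4.4
eef_pos: [0.5343, 0.0308, 0.1947]
eef_rot: [-0.001, 0.997, -0.073, -0.002]
wrist_force: [-0.0, 0.0, -0.8]
opening: 0.219
grasp_force: 58.9
```

Emit:
servo_tool:
  motion:
    - [[0, 0, 0, 0, 1], [0, 0, 0, 0, 1]]

```text
time_s: 4.6
eef_pos: [0.5349, 0.028, 0.1953]
eef_rot: [0.0, 0.997, -0.073, -0.002]
wrist_force: [0.8, -0.3, -1.0]
opening: 0.222
grasp_force: 59.0
```

```bash
python3 - <<'E'
from h import *
c=snap('wrist'); save('w2.png',c['pixels']); np.savez('/tmp/w2',**c); to([.5373,.0263,.2])
E
```

```text
pos [0.5352 0.0272 0.1957] yaw -8.45 shift cm [ 0.22  0.06 -0.43] z tilt [-0.0028  0.     -1.    ]
```

View pics/w2.png

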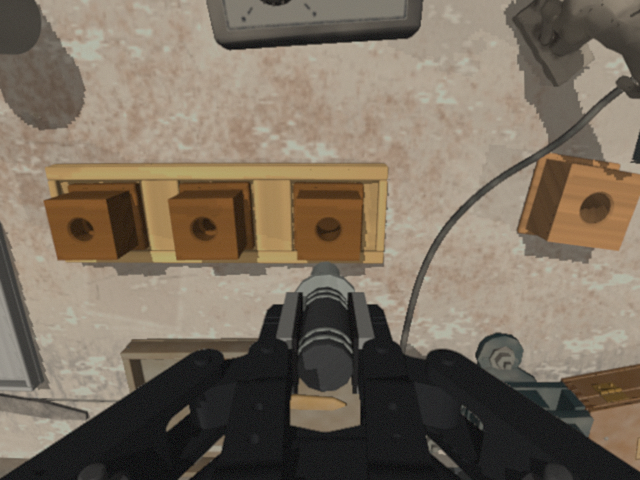

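Bores at (82,229), (204,229) and (329,229). The pin tip of the held gauge is at about (325,270).

```bash
cat >> h.py <<'E'
from scipy.optimize import least_squares
def tops(c,P,lo=.048,hi=.060,exp=((.5638,.2046),(.551,.1153),(.5373,.0263))):
    out=[]
    for e in exp:
        m=(abs(P[...,2]-(lo+hi)/2)<(hi-lo)/2)&(np.hypot(P[...,0]-e[0],P[...,1]-e[1])<.036)
        if m.sum()<200: out.append(None); continue
        r=cv2.minAreaRect(P[m][:,:2].astype(np.float32)); out.append(np.array(r[0])); print('top',np.round(r[0],4),np.round(r[1],4),round(r[2],2),np.median(P[m][:,2]).round(4))
    return out
def bores(c,uvs,z=.054,r=22):
    g=cv2.cvtColor(c['pixels'],cv2.COLOR_RGB2GRAY)
    for u,v in uvs:
        w=g[v-r:v+r,u-r:u+r].astype(np.uint8); t,m=cv2.threshold(w,0,255,cv2.THRESH_BINARY_INV+cv2.THRESH_OTSU)
        k,l,st,ce=cv2.connectedComponentsWithStats(m); i=l[r,r] or 1+st[1:,4].argmax()
        y,x=np.where(l==i); e=cv2.fitEllipse(cv2.convexHull(np.c_[x,y]).astype(np.float32))
        print('bore',np.round(e[0]+np.array([u-r,v-r]),1),np.round(e[1],1),np.round(onplane(c,[np.array(e[0])+[u-r,v-r]],z),4))
def pin(P,tcp,zlo=-.068,zhi=-.045):
    m=(P[...,2]>tcp[2]+zlo)&(P[...,2]<tcp[2]+zhi)&(np.hypot(P[...,0]-tcp[0],P[...,1]-tcp[1])<.02)
    p=P[m]; f=least_squares(lambda x:np.hypot(p[:,0]-x[0],p[:,1]-x[1])-.008,tcp[:2],loss='soft_l1',f_scale=.0005)
    print('pin',m.sum(),np.round(f.x,4),'rms',np.sqrt(np.mean(f.fun**2)).round(5),'off tcp',np.round(f.x-tcp[:2],4)); return f.x
E
python3 - <<'E'
from h import *
c=dict(np.load('/tmp/w2.npz')); P=cloud(c); tops(c,P)
bores(c,[(82,229),(204,229),(329,229)],r=16)
o=ctrl.get_obs(); t=np.array(o['eef_pos'])
for a,b in((-.07,-.055),(-.06,-.045)): pin(P,t,a,b)
m=(np.hypot(P[...,0]-t[0],P[...,1]-t[1])<.02)&(P[...,2]>.08); print(np.percentile(P[m][:,2],[0,1,5]))
E
```

```text
top [0.5615 0.2035] [0.0483 0.0469] 82.55 0.0532
top [0.5491 0.1144] [0.0465 0.0468] 82.49 0.0533
top [0.5357 0.0254] [0.0461 0.0467] 80.93 0.0533
bore [ 80.7 228.8] [20.8 27. ] [[0.563  0.2026 0.054 ]]
bore [203.  228.2] [22.7 25.7] [[0.5503 0.1138 0.054 ]]
bore [328.1 229. ] [23.8 25.9] [[0.5367 0.0251 0.054 ]]
pin 239 [0.5324 0.0283] rms 0.00022 off tcp [-0.0028  0.0011]
pin 56 [0.5325 0.0282] rms 0.00026 off tcp [-0.0027  0.001 ]
[0.12489374 0.13452805 0.16012452]
```

Emit:
servo_tool:
  motion:
    - [[0.2, 0.1, 2, 0, 1], [0.4, 0.24, 4, 0, 1], [0.4, 0.24, 5.6, 0, 1], [0.4, 0.24, 5.6, 0, 1], [0.4, 0.24, 5.6, 0, 1]]

```text
time_s: 5.15
eef_pos: [0.5394, 0.0235, 0.141]
eef_rot: [0.0, 0.997, -0.075, -0.001]
wrist_force: [-0.1, -0.0, -1.2]
opening: 0.217
grasp_force: 59.0
```

```bash
python3 - <<'E'
from h import *
o=ctrl.get_obs(); t=np.array(o['eef_pos']); c=snap('wrist'); P=cloud(c); save('w3.png',c['pixels']); np.savez('/tmp/w3',**c);tops(c,P)
for a,b in((-.07,-.055),(-.06,-.045)): pin(P,t,a,b)
to([.536,.0254,.136])
E
```

```text
top [0.5617 0.2017] [0.0456 0.0469] 82.48 0.0531
top [0.5489 0.1141] [0.0474 0.0474] 82.6 0.0533
top [0.5368 0.0252] [0.0462 0.0444] 81.06 0.0533
pin 247 [0.537  0.0237] rms 0.00024 off tcp [-0.0024  0.0003]
pin 67 [0.5371 0.0237] rms 0.00028 off tcp [-0.0023  0.0003]
pos [0.54   0.0236 0.1418] yaw -8.54 shift cm [-0.43 -0.12  0.58] z tilt [ 4.e-04 -1.e-04 -1.e+00]
```

View pics/w3.png

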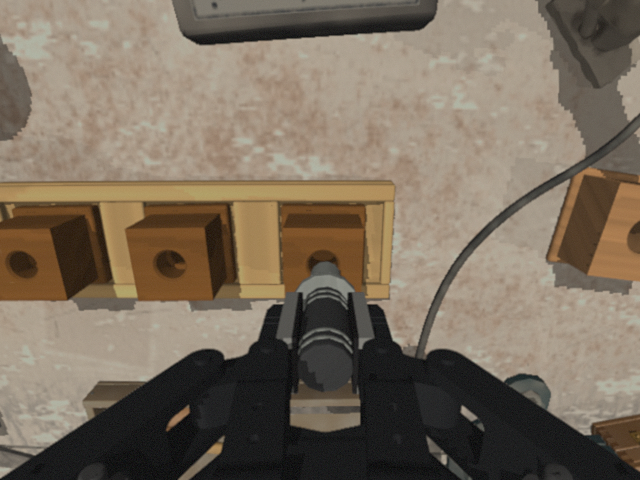

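Tip at (325,265) is just over the right plinth's bore, centred at about (322,260).

```bash
cat >> h.py <<'E'
A=np.deg2rad(-8.6); BX=np.array([np.cos(A),np.sin(A)]); BY=np.array([-np.sin(A),np.cos(A)])
def edges(P,e,o=(0,0)):
    m=(abs(P[...,2]-.0535)<.004)&(np.hypot(P[...,0]-e[0],P[...,1]-e[1])<.036); p=P[m][:,:2]
    for n,v in(('x',BX),('y',BY)):
        s=p@v; w=BX@p.T if n=='y' else BY@p.T
        print(n,'edges rel centre guess',np.round(np.percentile(s,[.3,99.7])-np.array(e)@v,4))
E
python3 - <<'E'
from h import *
for f,pn in(('w2',(.5324,.0283)),('w3',(.537,.0237))):
    c=dict(np.load('/tmp/%s.npz'%f)); P=cloud(c); edges(P,(.5365,.0255))
    print('pin in frame', (np.array(pn)-[.5365,.0255])@BX,(np.array(pn)-[.5365,.0255])@BY)
bores(c,[(22,264),(172,264),(322,258)],r=20)
E
```

```text
x edges rel centre guess [-0.0238  0.0224]
y edges rel centre guess [-0.0232  0.0226]
pin in frame -0.004472600123935103 0.0021554229588124085
x edges rel centre guess [-0.0175  0.0224]
y edges rel centre guess [-0.0233  0.0227]
pin in frame 0.0007635418087222353 -0.001704993814162747
bore [ 21.8 263.8] [23.8 33.7] [[0.5632 0.2023 0.054 ]]
bore [169.7 263.5] [26.3 32.3] [[0.5503 0.1135 0.054 ]]
bore [322.1 263.2] [27. 32.] [[0.5373 0.0252 0.054 ]]
```

Emit:
servo_tool:
  motion:
    - [[-0.05, -0.14, 0.8, 0, 1], [-0.05, -0.14, 1.3, 0, 1], [-0.05, -0.14, 1.7, 0, 1], [-0.05, -0.14, 2.1, 0, 1], [-0.05, -0.14, 2.1, 0, 1]]

```text
time_s: 5.7
eef_pos: [0.5388, 0.0258, 0.1197]
eef_rot: [0.0, 0.997, -0.074, -0.001]
wrist_force: [-1.5, -1.0, -2.3]
opening: 0.215
grasp_force: 59.0
```

Emit:
servo_tool:
  motion:
    - [[0, 0, 0.3, 0, 1], [0, 0, 0.6, 0, 1], [0, 0, 0.9, 0, 1], [0, 0, 0.9, 0, 1]]

```text
time_s: 6.1
eef_pos: [0.5391, 0.0259, 0.1108]
eef_rot: [0.0, 0.997, -0.074, -0.0]
wrist_force: [-0.6, -1.7, -2.1]
opening: 0.219
grasp_force: 59.3
```

Emit:
servo_tool:
  motion:
    - [[0, 0, 0.1, 0, 1], [0, 0, 0.2, 0, 1], [0, 0, 0.3, 0, 1], [0, 0, 0.3, 0, 1]]

```text
time_s: 6.5
eef_pos: [0.5394, 0.026, 0.1083]
eef_rot: [-0.0, 0.997, -0.074, -0.0]
wrist_force: [-3.1, -1.8, 1.0]
opening: 0.216
grasp_force: 59.3
```

Emit:
servo_tool:
  motion:
    - [[0, 0, 0.1, 0, 1], [0, 0, 0.1, 0, 1], [0, 0, 0.1, 0, 1]]

```text
time_s: 6.8
eef_pos: [0.5394, 0.026, 0.1073]
eef_rot: [-0.0, 0.997, -0.074, 0.0]
wrist_force: [-2.7, -2.0, 1.5]
opening: 0.216
grasp_force: 59.3
```

Emit:
servo_tool:
  motion:
    - [[0, 0, 0.05, 0, 1], [0, 0, 0.1, 0, 1], [0, 0, 0.1, 0, 1]]

```text
time_s: 7.1
eef_pos: [0.5394, 0.026, 0.1063]
eef_rot: [-0.0, 0.997, -0.074, -0.0]
wrist_force: [-3.2, -2.4, 1.0]
opening: 0.219
grasp_force: 59.3
```

Emit:
servo_tool:
  motion:
    - [[0, 0, 0.05, 0, 1], [0, 0, 0.1, 0, 1], [0, 0, 0.15, 0, 1], [0, 0, 0.15, 0, 1]]

```text
time_s: 7.5
eef_pos: [0.5394, 0.026, 0.1048]
eef_rot: [-0.0, 0.997, -0.074, -0.0]
wrist_force: [-3.6, -2.3, 1.8]
opening: 0.217
grasp_force: 59.3
```

Emit:
servo_tool:
  motion:
    - [[0, 0, 0.05, 0, 1], [0, 0, 0.1, 0, 1], [0, 0, 0.15, 0, 1], [0, 0, 0.15, 0, 1]]

```text
time_s: 7.9
eef_pos: [0.5394, 0.026, 0.1033]
eef_rot: [-0.0, 0.997, -0.074, -0.0]
wrist_force: [-3.9, -1.8, 1.6]
opening: 0.218
grasp_force: 59.3
```

Emit:
servo_tool:
  motion:
    - [[-0.05, 0.03, 0.2, 0, 1], [-0.05, 0.03, 0.4, 0, 1], [-0.05, 0.03, 0.6, 0, 1], [-0.05, 0.03, 0.6, 0, 1]]

```text
time_s: 8.3
eef_pos: [0.539, 0.0259, 0.097]
eef_rot: [-0.0, 0.997, -0.074, 0.0]
wrist_force: [-0.7, -0.3, -2.2]
opening: 0.218
grasp_force: 59.2
```

Emit:
servo_tool:
  motion:
    - [[0, 0, 0.1, 0, 1], [0, 0, 0.2, 0, 1], [0, 0, 0.3, 0, 1], [0, 0, 0.3, 0, 1]]

```text
time_s: 8.7
eef_pos: [0.539, 0.0258, 0.0942]
eef_rot: [-0.0, 0.997, -0.074, 0.0]
wrist_force: [-1.0, -0.9, -1.3]
opening: 0.217
grasp_force: 59.2
```

Emit:
servo_tool:
  motion:
    - [[0, 0, 0.05, 0, 1], [0, 0, 0.1, 0, 1], [0, 0, 0.1, 0, 1]]

```text
time_s: 9.0
eef_pos: [0.539, 0.0258, 0.0934]
eef_rot: [-0.0, 0.997, -0.074, 0.0]
wrist_force: [-0.9, -1.2, -0.7]
opening: 0.223
grasp_force: 59.1
```

Emit:
servo_tool:
  motion:
    - [[0, 0, 0.03, 0, 1], [0, 0, 0.05, 0, 1], [0, 0, 0.05, 0, 1]]

```text
time_s: 9.3
eef_pos: [0.539, 0.0258, 0.0929]
eef_rot: [-0.0, 0.997, -0.074, 0.0]
wrist_force: [-0.8, -0.9, -2.2]
opening: 0.221
grasp_force: 59.1
```

Emit:
servo_tool:
  motion:
    - [[0, 0, 0.03, 0, 1], [0, 0, 0.05, 0, 1], [0, 0, 0.05, 0, 1]]

```text
time_s: 9.6
eef_pos: [0.539, 0.0258, 0.0928]
eef_rot: [0.0, 0.997, -0.074, 0.0]
wrist_force: [-2.0, 0.3, 4.6]
opening: 0.216
grasp_force: 59.6
```

Emit:
servo_tool:
  motion:
    - [[0, 0, 0.03, 0, 1], [0, 0, 0.05, 0, 1], [0, 0, 0.05, 0, 1]]

```text
time_s: 9.9
eef_pos: [0.5391, 0.0257, 0.0928]
eef_rot: [0.0, 0.997, -0.074, 0.0]
wrist_force: [-3.8, -0.4, 8.8]
opening: 0.22
grasp_force: 60.1
```

Collar seated at the expected height. Releasing.

Emit:
servo_tool:
  motion:
    - [[0, 0, -0.1, 0, 0.6], [0, 0, -0.1, 0, 0.3], [0, 0, -0.1, 0, 0], [0, 0, -0.1, 0, -0.3], [0, 0, -0.1, 0, -0.4]]

```text
time_s: 10.4
eef_pos: [0.5389, 0.0257, 0.0928]
eef_rot: [-0.0, 0.997, -0.074, -0.0]
wrist_force: [-0.2, -0.7, -1.0]
opening: 0.702
grasp_force: 0.0
```

Emit:
servo_tool:
  motion:
    - [[0, 0, 0, 0, -0.4], [0, 0, -2, 0, -0.4], [0, 0, -6, 0, -0.4], [0, 0, -10, 0, -0.6], [0, 0, -11, 0, -0.6]]

```text
time_s: 10.9
eef_pos: [0.5415, 0.0254, 0.2079]
eef_rot: [0.0, 0.997, -0.074, 0.004]
wrist_force: [1.2, 0.3, 0.2]
opening: 0.792
grasp_force: 0.0
```

Emit:
servo_tool:
  motion:
    - [[0, -4, 0, 0, -0.6], [0, -8, 0, 0, -0.8], [0, -9, 0, 0, -1], [0, -9, 0, 0, -1], [0, -9, 0, 0, -1]]

```text
time_s: 11.4
eef_pos: [0.5518, 0.1142, 0.2022]
eef_rot: [0.0, 0.997, -0.074, -0.001]
wrist_force: [0.3, -0.8, 0.1]
opening: 1.001
grasp_force: 0.0
```

```bash
python3 - <<'E'
from h import *
c=snap('wrist'); save('w4.png',c['pixels']); np.savez('/tmp/w4',**c); P=cloud(c); tops(c,P)
m=(P[...,2]>.095)&(P[...,2]<.115)&(np.hypot(P[...,0]-.5375,P[...,1]-.0258)<.02); print('gauge top',m.sum(),np.median(P[m],0),cv2.minAreaRect(P[m][:,:2].astype(np.float32)))
edges(P,(.5495,.1142))
to([.5500,.1142,.051])
E
```

```text
top [0.5619 0.2038] [0.0466 0.0468] 82.29 0.0533
top [0.5493 0.1144] [0.0461 0.0465] 82.45 0.0533
top [0.5363 0.0258] [0.0464 0.0469] 81.02 0.0536
gauge top 904 [0.53882354 0.02725361 0.10315956] ((0.5375083088874817, 0.026473961770534515), (0.019545186311006546, 0.01988055370748043), 85.42460632324219)
x edges rel centre guess [-0.0236  0.023 ]
y edges rel centre guess [-0.0227  0.0232]
pos [0.5518 0.1138 0.2023] yaw -8.49 shift cm [-0.18 -0.02 15.13] z tilt [-1.e-03 -5.e-04 -1.e+00]
```

View pics/w4.png

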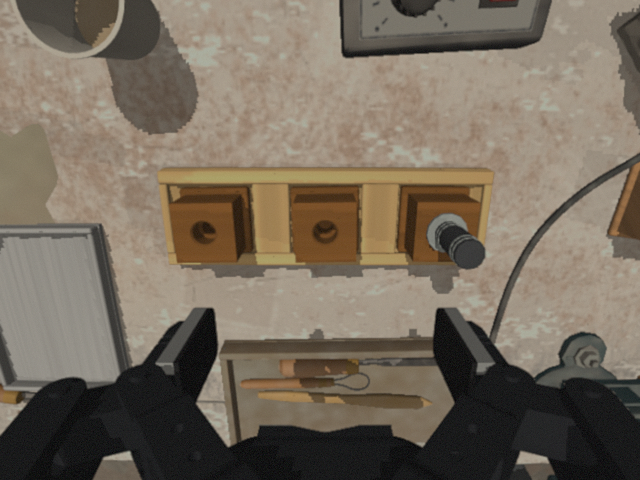

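Gauge stands in the right-hand plinth with its collar on the top face (450,235). The middle plinth's bore is at (325,231) and the left one's at (205,231). Taking the middle plinth.

Emit:
servo_tool:
  motion:
    - [[-0.1, 0, 4, -0.8, -0.6], [-0.2, 0, 8, -0.8, -0.5], [-0.2, 0, 11, -0.8, -0.5], [-0.2, 0, 12, -0.8, -0.5], [-0.2, 0, 12, -0.8, -0.5]]

```text
time_s: 11.95
eef_pos: [0.5491, 0.114, 0.0815]
eef_rot: [0.0, 0.998, -0.067, -0.002]
wrist_force: [0.2, 0.1, 0.2]
opening: 0.749
grasp_force: 0.0
```

```bash
python3 - <<'E'
from h import *
to([.5496,.1143,.052])
E
```

```text
pos [0.5491 0.114  0.0815] yaw -7.74 shift cm [ 0.06 -0.04  2.95] z tilt [-3.4e-03 -1.0e-04 -1.0e+00]
```

Emit:
servo_tool:
  motion:
    - [[0.05, -0.03, 1, 0, -0.5], [0.05, -0.03, 2, 0, -0.5], [0.05, -0.03, 2.9, 0, -0.5], [0.05, -0.03, 2.9, 0, -0.5], [0.05, -0.03, 2.9, 0, -0.2]]

```text
time_s: 12.45
eef_pos: [0.5506, 0.1153, 0.0538]
eef_rot: [0.0, 0.998, -0.067, -0.0]
wrist_force: [0.1, 0.4, -0.2]
opening: 0.611
grasp_force: 0.0
```

Emit:
servo_tool:
  motion:
    - [[0, 0, 0, 0, 0.1], [0, 0, 0, 0, 0.4], [0, 0, 0, 0, 1], [0, 0, 0, 0, 1], [0, 0, 0, 0, 1]]

```text
time_s: 12.95
eef_pos: [0.5512, 0.1153, 0.0545]
eef_rot: [-0.0, 0.998, -0.067, 0.001]
wrist_force: [-0.0, 0.6, 4.5]
opening: 0.526
grasp_force: 62.7
```

Emit:
servo_tool:
  motion:
    - [[0, 0, -1, 0, 1], [0, 0, -3, 0, 1], [0, 0, -6, 0, 1], [0, 0, -9, 0, 1], [0, 0, -10, 0, 1]]

```text
time_s: 13.45
eef_pos: [0.5521, 0.1154, 0.157]
eef_rot: [-0.0, 0.998, -0.067, 0.002]
wrist_force: [1.3, -0.3, -3.9]
opening: 0.525
grasp_force: 62.2
```

Emit:
servo_tool:
  motion:
    - [[-1.2, -4.5, 0, 0, 1], [-2.5, -9, 0, 0, 1], [-3.7, -13.5, 0, 0, 1], [-5, -18, 0, 0, 1], [-6, -22, 0, 0, 1]]

```text
time_s: 13.95
eef_pos: [0.5188, 0.3431, 0.1524]
eef_rot: [0.0, 0.998, -0.067, -0.001]
wrist_force: [0.9, -0.6, -3.4]
opening: 0.522
grasp_force: 62.4
```

Emit:
servo_tool:
  motion:
    - [[0, -3, 0, 0, 1], [0, -4, 0, 0, 1], [0, -4, 0, 0, 1], [0, -4, 0, 0, 1]]

```text
time_s: 14.35
eef_pos: [0.5254, 0.3798, 0.1527]
eef_rot: [0.001, 0.998, -0.067, -0.001]
wrist_force: [-0.2, -1.1, -3.6]
opening: 0.526
grasp_force: 62.6
```

```bash
python3 - <<'E'
from h import *
c=dict(np.load('/tmp/top.npz')); P=cloud(c); p=P[170:235,130:200].reshape(-1,3)
for z0,z1 in((.015,.05),(.05,.1),(.1,.15),(.15,.21)):
    q=p[(p[:,2]>z0)&(p[:,2]<z1)]; print('fig',z0,len(q),np.percentile(q[:,:2],[1,99],axis=0).round(3).tolist())
c=snap('wrist'); save('w5.png',c['pixels']); np.savez('/tmp/w5',**c); P=cloud(c)
to([.537,.3825,.15]); print(ctrl.get_obs()['q'].round(2))
R=np.c_[BX,BY]
m=(P[...,2]>.012)&(P[...,2]<.022)&(np.hypot(P[...,0]-.4975,P[...,1]-.3885)<.13)
l=(P[m][:,:2]-[.4975,.3885])@R
print(np.histogram(l[:,0],bins=np.arange(-.1,.101,.005))[0].tolist()); print(np.histogram(l[:,1],bins=np.arange(-.08,.081,.005))[0].tolist())
E
```

```text
fig 0.015 875 [[0.66, 0.394], [0.768, 0.529]]
fig 0.05 471 [[0.66, 0.404], [0.764, 0.496]]
fig 0.1 343 [[0.655, 0.412], [0.728, 0.458]]
fig 0.15 457 [[0.664, 0.419], [0.719, 0.457]]
pos [0.5256 0.3794 0.153 ] yaw -7.72 shift cm [ 1.09 -0.46  0.3 ] z tilt [-0.0016 -0.0013 -1.    ]
[ 0.44  0.44  1.49 -0.    1.21  2.15]
[0, 0, 0, 0, 0, 0, 0, 0, 0, 0, 0, 0, 0, 2, 36, 54, 81, 92, 99, 93, 100, 94, 101, 100, 117, 102, 108, 108, 111, 110, 112, 112, 118, 113, 133, 248, 1339, 0, 0, 0]
[0, 0, 0, 796, 381, 60, 59, 60, 62, 59, 58, 62, 58, 64, 56, 64, 56, 64, 58, 66, 57, 63, 59, 62, 64, 62, 61, 1075, 97, 0, 0, 0]
```

View pics/w5.png

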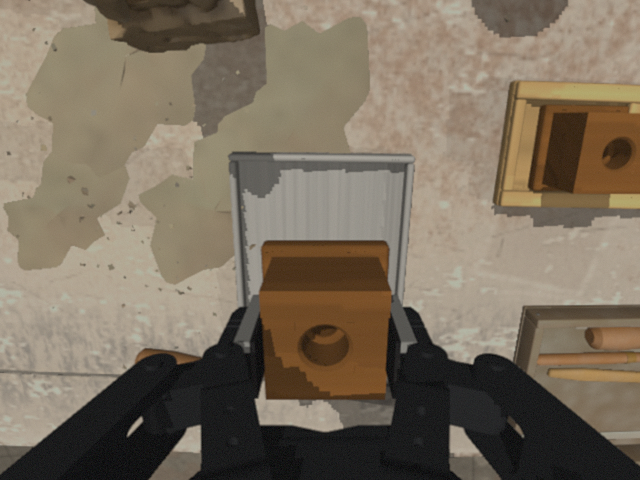

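Plinth is held level over the tray. The tray's far wall is at row 157 and its side walls at columns 237 and 408. Lowering on its far half.

Emit:
servo_tool:
  motion:
    - [[1.2, -0.3, 2, 0.9, 1], [1.2, -0.3, 5, 0.9, 1], [1.2, -0.3, 7.5, 0.9, 1], [1.2, -0.3, 9, 0.9, 1], [1.2, -0.3, 9, 0.9, 1]]

```text
time_s: 14.9
eef_pos: [0.5366, 0.3803, 0.0611]
eef_rot: [0.001, 0.997, -0.075, -0.002]
wrist_force: [-0.5, -0.2, -2.7]
opening: 0.527
grasp_force: 62.5
```

Emit:
servo_tool:
  motion:
    - [[0, 0, 0.2, 0, 1], [0, 0, 0.4, 0, 1], [0, 0, 0.6, 0, 1], [0, 0, 0.8, 0, 1], [0, 0, 0.8, 0, 1]]

```text
time_s: 15.4
eef_pos: [0.5381, 0.3824, 0.056]
eef_rot: [-0.0, 0.997, -0.075, 0.0]
wrist_force: [-0.4, 0.7, -3.2]
opening: 0.527
grasp_force: 62.5
```

Emit:
servo_tool:
  motion:
    - [[0, 0, 0.2, 0, 1], [0, 0, 0.4, 0, 1], [0, 0, 0.5, 0, 1], [0, 0, 0.5, 0, 1]]

```text
time_s: 15.8
eef_pos: [0.538, 0.3822, 0.0505]
eef_rot: [0.0, 0.997, -0.075, -0.0]
wrist_force: [0.1, 0.4, -3.2]
opening: 0.529
grasp_force: 62.5
```

Emit:
servo_tool:
  motion:
    - [[0, 0, 0.05, 0, 1], [0, 0, 0.1, 0, 1], [0, 0, 0.1, 0, 1]]

```text
time_s: 16.1
eef_pos: [0.5382, 0.3823, 0.0498]
eef_rot: [0.0, 0.997, -0.075, -0.0]
wrist_force: [-0.6, 0.6, -3.0]
opening: 0.529
grasp_force: 62.5
```

Emit:
servo_tool:
  motion:
    - [[0, 0, 0.05, 0, 1], [0, 0, 0.1, 0, 1], [0, 0, 0.1, 0, 1]]

```text
time_s: 16.4
eef_pos: [0.5383, 0.3824, 0.0495]
eef_rot: [-0.0, 0.997, -0.075, 0.0]
wrist_force: [-2.1, -1.0, 3.4]
opening: 0.528
grasp_force: 63.3
```

Emit:
servo_tool:
  motion:
    - [[0, 0, 0.03, 0, 1], [0, 0, 0.05, 0, 1], [0, 0, 0.05, 0, 1]]

```text
time_s: 16.7
eef_pos: [0.5383, 0.3824, 0.0495]
eef_rot: [-0.0, 0.997, -0.075, 0.0]
wrist_force: [-4.7, -2.5, 7.0]
opening: 0.527
grasp_force: 63.9
```

Floor contact felt. Releasing, then on to the left plinth.

Emit:
servo_tool:
  motion:
    - [[0, 0, -0.05, 0, 0.3], [0, 0, -0.05, 0, 0], [0, 0, -0.05, 0, -0.3], [0, 0, -0.05, 0, -0.5], [0, 0, -0.05, 0, -0.5]]

```text
time_s: 17.2
eef_pos: [0.5384, 0.3824, 0.0487]
eef_rot: [-0.0, 0.997, -0.075, 0.0]
wrist_force: [0.2, -0.4, 0.1]
opening: 0.754
grasp_force: 0.0
```

Emit:
servo_tool:
  motion:
    - [[0, 0, -1, 0, -0.5], [0, 0, -4, 0, -0.5], [0, 0, -8, 0, -0.5], [0, 0, -11, 0, -0.5], [0, 0, -11, 0, -0.5]]

```text
time_s: 17.7
eef_pos: [0.5415, 0.384, 0.1659]
eef_rot: [-0.003, 0.997, -0.075, 0.005]
wrist_force: [1.6, 0.5, 0.8]
opening: 0.753
grasp_force: 0.0
```

Emit:
servo_tool:
  motion:
    - [[1.2, 4.5, 0, 0, -0.5], [2.5, 9, 0, 0, -0.5], [3.7, 13.5, 0, 0, -0.5], [5, 17.2, 0, -0.8, -0.5], [5, 17.2, 0, -0.8, -0.5]]

```text
time_s: 18.2
eef_pos: [0.563, 0.2003, 0.1589]
eef_rot: [0.001, 0.998, -0.07, 0.0]
wrist_force: [0.2, 0.0, 1.4]
opening: 0.749
grasp_force: 0.0
```

Emit:
servo_tool:
  motion:
    - [[0, 0, 0, 0, -0.5], [0, 0, 0, 0, -0.5]]

```text
time_s: 18.4
eef_pos: [0.5618, 0.2055, 0.1589]
eef_rot: [-0.0, 0.998, -0.068, -0.0]
wrist_force: [0.1, -0.2, -0.4]
opening: 0.749
grasp_force: 0.0
```

```bash
python3 - <<'E'
from h import *
c=snap('wrist'); P=cloud(c); tops(c,P,exp=((.563,.204),)); edges(P,(.562,.2038)); to([.5622,.2039,.08])
E
```

```text
top [0.562  0.2038] [0.0462 0.047 ] 82.26 0.0534
x edges rel centre guess [-0.0233  0.0233]
y edges rel centre guess [-0.023   0.0231]
pos [0.5617 0.2059 0.1588] yaw -7.7 shift cm [0.08 0.19 7.88] z tilt [-2.e-04  3.e-04 -1.e+00]
```

Emit:
servo_tool:
  motion:
    - [[0.1, 0.15, 3, 0, -0.5], [0.1, 0.15, 6, 0, -0.5], [0.1, 0.15, 8.5, 0, -0.5], [0.1, 0.15, 9.5, 0, -0.5], [0.1, 0.15, 9.5, 0, -0.5]]

```text
time_s: 18.95
eef_pos: [0.5613, 0.204, 0.0622]
eef_rot: [0.0, 0.998, -0.067, -0.002]
wrist_force: [0.6, 0.2, 0.4]
opening: 0.748
grasp_force: 0.0
```

Emit:
servo_tool:
  motion:
    - [[0, 0, 0.5, 0, -0.5], [0, 0, 1, 0, -0.5], [0, 0, 1, 0, -0.5], [0, 0, 1, 0, -0.5], [0, 0, 1, 0, -0.5]]

```text
time_s: 19.45
eef_pos: [0.5632, 0.2032, 0.0544]
eef_rot: [-0.0, 0.998, -0.068, 0.0]
wrist_force: [0.1, -0.8, -0.4]
opening: 0.749
grasp_force: 0.0
```

Emit:
servo_tool:
  motion:
    - [[0, 0, 0, 0, -0.1], [0, 0, 0, 0, 0.3], [0, 0, 0, 0, 1], [0, 0, 0, 0, 1], [0, 0, 0, 0, 1]]

```text
time_s: 19.95
eef_pos: [0.5634, 0.2033, 0.0546]
eef_rot: [-0.0, 0.998, -0.068, 0.001]
wrist_force: [-1.1, 1.1, 5.2]
opening: 0.522
grasp_force: 63.0
```

Emit:
servo_tool:
  motion:
    - [[0, 0, -1, 0, 1], [0, 0, -3, 0, 1], [0, 0, -6, 0, 1], [0, 0, -9, 0, 1], [0, 0, -10, 0, 1]]

```text
time_s: 20.45
eef_pos: [0.564, 0.2033, 0.1569]
eef_rot: [-0.0, 0.998, -0.068, 0.002]
wrist_force: [0.3, 0.3, -3.0]
opening: 0.527
grasp_force: 62.7
```

Emit:
servo_tool:
  motion:
    - [[-3, -4, 0, 0, 1], [-6, -8, 0, 0, 1], [-9, -12, 0, 0.5, 1], [-12, -16, 0, 0.9, 1], [-12.8, -17.4, 0, 0.9, 1]]

```text
time_s: 20.95
eef_pos: [0.4555, 0.3959, 0.1523]
eef_rot: [0.0, 0.997, -0.074, -0.002]
wrist_force: [-0.7, -0.1, -3.8]
opening: 0.524
grasp_force: 63.0
```

Emit:
servo_tool:
  motion:
    - [[0, 0, 0, 0, 1], [0, 0, 0, 0, 1], [0, 0, 0, 0, 1]]

```text
time_s: 21.25
eef_pos: [0.46, 0.3915, 0.1533]
eef_rot: [0.001, 0.997, -0.076, -0.0]
wrist_force: [-0.1, -0.7, -4.1]
opening: 0.523
grasp_force: 63.0
```

```bash
python3 - <<'E'
from h import *
c=snap('wrist'); P=cloud(c); np.savez('/tmp/w6',**c)
m=(abs(P[...,2]-.049)<.004)&(np.hypot(P[...,0]-.537,P[...,1]-.381)<.036); print('placed',m.sum(),cv2.minAreaRect(P[m][:,:2].astype(np.float32)))
m=(P[...,2]>.012)&(P[...,2]<.022)&(np.hypot(P[...,0]-.4975,P[...,1]-.3885)<.13); l=(P[m][:,:2]-[.4975,.3885])@np.c_[BX,BY]
print('tray edges',np.percentile(l,[.5,1,99,99.5],axis=0).round(4).tolist())
to([.459,.393,.06])
E
```

```text
placed 6163 ((0.5367565155029297, 0.38264724612236023), (0.04626433923840523, 0.045818984508514404), 81.37981414794922)
tray edges [[-0.1011, -0.0641], [-0.0991, -0.0639], [0.084, 0.0874], [0.0841, 0.0903]]
pos [0.4602 0.3914 0.1535] yaw -8.77 shift cm [-0.14 -0.14  9.35] z tilt [-5.e-04 -8.e-04 -1.e+00]
```

Emit:
servo_tool:
  motion:
    - [[-0.1, -0.1, 2, 0, 1], [-0.1, -0.1, 5, 0, 1], [-0.1, -0.1, 7.5, 0, 1], [-0.1, -0.1, 9, 0, 1], [-0.1, -0.1, 9, 0, 1]]

```text
time_s: 21.8
eef_pos: [0.4576, 0.3922, 0.0614]
eef_rot: [0.001, 0.997, -0.076, -0.002]
wrist_force: [0.2, 0.4, -3.1]
opening: 0.53
grasp_force: 62.8
```

Emit:
servo_tool:
  motion:
    - [[0, 0, 0.2, 0, 1], [0, 0, 0.4, 0, 1], [0, 0, 0.6, 0, 1], [0, 0, 0.8, 0, 1], [0, 0, 0.8, 0, 1]]

```text
time_s: 22.3
eef_pos: [0.4587, 0.3941, 0.0561]
eef_rot: [-0.0, 0.997, -0.075, 0.0]
wrist_force: [-0.5, 0.2, -4.6]
opening: 0.527
grasp_force: 62.9
```

Emit:
servo_tool:
  motion:
    - [[0, 0, 0.2, 0, 1], [0, 0, 0.4, 0, 1], [0, 0, 0.55, 0, 1], [0, 0, 0.55, 0, 1]]

```text
time_s: 22.7
eef_pos: [0.4585, 0.3939, 0.05]
eef_rot: [0.0, 0.997, -0.076, -0.0]
wrist_force: [-0.4, 0.0, -3.8]
opening: 0.527
grasp_force: 62.9
```

Emit:
servo_tool:
  motion:
    - [[0, 0, 0.05, 0, 1], [0, 0, 0.1, 0, 1], [0, 0, 0.1, 0, 1]]

```text
time_s: 23.0
eef_pos: [0.4587, 0.394, 0.0496]
eef_rot: [-0.0, 0.997, -0.076, 0.0]
wrist_force: [-1.6, -0.5, -1.3]
opening: 0.525
grasp_force: 63.1
```

Emit:
servo_tool:
  motion:
    - [[0, 0, 0.03, 0, 1], [0, 0, 0.08, 0, 1], [0, 0, 0.08, 0, 1]]

```text
time_s: 23.3
eef_pos: [0.4587, 0.3941, 0.0496]
eef_rot: [0.0, 0.997, -0.075, 0.0]
wrist_force: [-3.5, -2.4, 6.8]
opening: 0.528
grasp_force: 64.3
```

Emit:
servo_tool:
  motion:
    - [[0, 0, 0, 0, 0.3], [0, 0, 0, 0, 0], [0, 0, 0, 0, -0.3], [0, 0, 0, 0, -0.5], [0, 0, 0, 0, -0.5]]

```text
time_s: 23.8
eef_pos: [0.459, 0.3942, 0.0488]
eef_rot: [-0.0, 0.997, -0.076, 0.0]
wrist_force: [0.0, -0.0, 0.7]
opening: 0.745
grasp_force: 0.0
```

Emit:
servo_tool:
  motion:
    - [[0, 0, -1, 0, -0.5], [0, 0, -4, 0, -0.5], [0, 0, -8, 0, -0.5], [0, 0, -12, 0, -0.5], [0, 0, -16, 0, -0.5]]

```text
time_s: 24.3
eef_pos: [0.4586, 0.394, 0.2109]
eef_rot: [-0.0, 0.997, -0.076, 0.0]
wrist_force: [0.3, 0.0, -0.0]
opening: 0.75
grasp_force: 0.0
```

Emit:
servo_tool:
  motion:
    - [[-5, 0, 0, 0, -0.5], [-10, 0, 0, 0, -0.5], [-10, 0, 0, 0, -0.5], [-10, 0, 0, 0, -0.5]]

```text
time_s: 24.7
eef_pos: [0.3591, 0.4096, 0.2096]
eef_rot: [-0.0, 0.997, -0.075, 0.001]
wrist_force: [0.9, 0.4, 0.0]
opening: 0.748
grasp_force: 0.0
```

```bash
python3 - <<'E'
from h import *
o=ctrl.get_obs(); print(o['eef_pos'],o['wrist_force'])
a=snap('scene'); b=snap('top'); save('end.png',np.hstack([a['pixels'][150:390,100:500],b['pixels'][200:440,140:540]]))
P=cloud(b)
for e in((.537,.3826),(.458,.394)):
    m=(abs(P[...,2]-.05)<.006)&(np.hypot(P[...,0]-e[0],P[...,1]-e[1])<.036); print(m.sum(),cv2.minAreaRect(P[m][:,:2].astype(np.float32)) if m.sum()>50 else '',np.median(P[m][:,2]))
E
```

```text
[0.35907199 0.40955312 0.20962685] [0.90125009 0.44278407 0.03256421]
418 ((0.5384805202484131, 0.3840954005718231), (0.04739200696349144, 0.04635145515203476), 81.99290466308594) 0.049299273447097725
428 ((0.45906227827072144, 0.3957344591617584), (0.04688924178481102, 0.04646746441721916), 81.56791687011719) 0.04908118756840252
```

View pics/end.png

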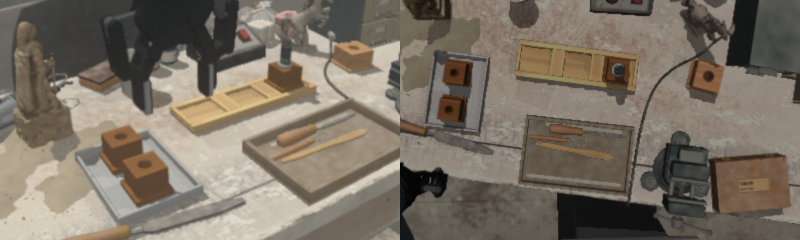

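Both tight plinths are flat in the tray, at (122,150) and (147,175) in the left half. The gauge stands in the plinth left in its nest at (285,70).

```bash
python3 -c "
from bench import ctrl
print(ctrl.hand_in())"
```

```text
the job is handed in; nothing more can be done
None
```

The job is handed in: the gauge went down to its collar in the first bore tried and stands in that plinth in its nest; the other two plinths, taken as tight by elimination and not gauged, are upright side by side on the reject tray's floor.

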